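Arm the kiln isolator with its red key

TASK

Switch the kiln on: take the red key out of the wooden rest, put it all the way down into the keyhole of the grey kiln box with the switch still off, then turn it clockwise (seen from above) as far as it goes. Leave the key standing in the switch, let go, and leave the blue key where it stands.

Things in the scene. Friction and masses are not known exactly. Their poses are not given: they have to be found in the camera images.
- key_red: Upright key, about 80 g. Origin: centre of the blade's underside, z up. Upward: brass blade 30 (x) by 10 (y) mm, 30 high, its ends and foot rounded (r 5); round steel collar 48 mm across, 30 to 35 mm above the origin; red flat grip 36 (x) by 14 (y) mm, 35 to 75 mm above it. Grasp the grip across its 14 mm. Enters the keyhole either way round. At the start its origin is 10 mm above the counter.
- key_blue: The same key with a blue grip; a bystander. Both keys stand in slots, 90 mm apart in a line along the length of a fixed wooden rest (160 x 64 mm, 40 high), blades along that length, collars on its top; which slot holds which varies. A key lifted 35 mm is clear of its slot.
- keyhole (a point): Centre of the keyhole's mouth, on the 64 mm wide red-rimmed barrel on top of the grey kiln box (fixed, 125 x 130 mm); 80 mm above the counter. Slot 38 mm (x) by 16 mm (y), 34 deep, open at the mouth; z up; the frame turns with the barrel. Fully in, the collar lies on the barrel and the key's origin is 30 mm below this point. About 17 degrees of play before the barrel follows the key.
- switch (a joint): Turn of the barrel, rad: 0 = off (white pointer at the black mark; starts at 0 to 0.15), growing clockwise seen from above to a hard stop at 1.05 = on (pointer at the green mark). Friction of about 0.06 N m holds it where it is left; no spring.
There are look-alikes about, which are no part of the job. Leave any green or orange look-alike of the key_red alone.

How it is judged:
By the outcome, as a careful person would: the job done as asked, in the order asked, and still so for the second after the job is handed in, with the robot touching nothing.
It also fails if it takes over 45 s, if anything falls off the work surface, if the arm or the gripper's body presses on something with over 40 N, if the wrist force passes 120 N, or if a joint passes its speed limit or range.

ROBOT

A 6-joint arm with a two-finger parallel gripper is mounted at the origin on a cart in front of the work surface, level with it; the furniture and walls round the work are solid. World frame = base frame: x ahead of the robot, y to its left, z up, the work surface at z = 0. Lengths are in mm, angles in rad, forces in N, time in s.
With the tool pointing down it reaches from about 400 to 925 mm from the base axis. Payload 12.5 kg.
Tool frame: the origin (TCP) lies at the very end of the fingers, on their centre line; the grasp point (between the pads) lies 19 mm behind it (env.grasp_offset is the distance from the TCP to the grasp point, in mm); z points along the fingers, y is the direction in which the jaws open and shut (so a half turn about z gives the same grasp; the last joint's range is limited). The gripper opens to 95 mm and grips with 3 to 60 N. Pads are 20 mm wide; open, the fingers measure 119 mm over their backs; the gripper's body (75 mm by 180 mm) begins 59 mm behind the grasp point.
Start: joints at [-1.226, 0.491, 1.559, -0, 1.092, -0.106], TCP at [272.328, -562.569, 214.661] pointing down, gripper open.
Joint ranges: [-3.1, 3.1], [-0.84, 2.19], [0.05, 2.79], [-1.13, 4.28], [0.06, 2.93], [-2.69, 2.69]. Speed limits (rad/s): [2.22, 2.22, 2.79, 3.14, 3.14, 3.14].

INTERFACE

Orientations are given as [roll, pitch, yaw] about the fixed x, y, z axes, in that order (R = Rz(yaw) Ry(pitch) Rx(roll)).
In Python, from cell import env gives the robot as it stands. The module is installed in compiled form; this text tells all that it offers.
- The arm moves only by the shell command python3 -m pendant 'ROWS'. ROWS is JSON, one flat list of numbers, 5 for each row, row after row: the shift along the tool's x, y, z as a fraction of full scale, then the turn about the tool's z as a fraction of full scale, then the gripper's target within -1 to 1 (shut at 1, half-way at 0, fully open at -1). In form: [x, y, z, turn, grip, x, y, z, turn, grip, ...]. A call has 1 to 10 rows; each row shifts and turns the commanded pose from where the row before left it, along the tool's axes as they then stand; what a row does not reach is not made up. Full scale, the value 1, is 0.4 m for a shift and 180 degrees for a turn. A row lasts 1/8 s, in which the tool goes at most 62.5 mm and 10.7 degrees, less where a joint would pass 70% of its speed; a pose out of reach is approached as far as the arm can. A call with a number of a shift or a turn outside -1 to 1 is refused whole. A call with a gripper value outside its range is refused whole. The fingers move at their own pace and stop on an object; the grip force is fixed at half the most. Time passes only in rows, so rows that do not move let the fingers close. It gives the time, the measured TCP pose, the force and the opening at its end, in the units of the state.
- env.state(): the state, without advancing time (a new reading comes with each control period).
- env.read_camera(name): name is "scene" or "top"; returns the picture (480x640x3 uint8, red, green, blue); there is no depth.
- env.camera_model(name): a dict with "fx", "fy", "cx", "cy" (pixels), "view" (4x4, takes a point from world to camera coordinates). Camera axes: x right, y down, z forward; pixel columns grow to the right and rows downward; lengths in mm; the calibration is good to about 2 mm. A picture is of the moment at which its call begins. camera_model takes no time and is no camera call.
- env.job_done(): hands the job in, once; it reports no verdict.
Trained networks look in the newest picture that a camera, given by its name, has taken for a name from the list of things; names that differ only in an ending like _2 or _b are one class to them, and where a whole thing is asked for, a point or a joint stands for the part that bears it (a point fixed in the world has none). Each returns a list of dicts, best first, with "confidence" (0 to 1); they miss things now and then, are a little off and sometimes report something else, mostly with a low value. They report only what shows in the picture. A call takes as long as a camera call. They do not tell look-alikes from the thing itself.
- env.masks_of(thing, camera): "region" (480x640 bool, what is visible of it).
- env.landmark_of(thing, camera): "xyz" ([x, y, z] in mm, in world coordinates, good to about 4 mm: a listed point, or the origin of a listed thing).
The state is a dict: "t": time; "joints": joint angles; "qvel": joint speeds; "tau": joint torques, N m; "eef_pos": TCP position; "tcp_rot": TCP orientation; "ft_force": force on the tool from outside, world axes, zero at the start; "moment": the same for the moment, N m; "opening": opening from 0.0 (shut) to 1.0 (fully open).
Only numpy, scipy, OpenCV 4.12 (cv2) and the standard library are available. Lean on these libraries where they do the work, as an engineer would, in place of code of your own. Each camera call takes 0.05 s, during which the arm holds its last target.

## Working session

There is one attempt and no reset: what is moved stays moved. The work goes in short steps, Python scripts to look and compute and a shell command to move; the robot and the scene stay as the last step left them, time stands still between calls to the robot, and variables do not carry over. Pictures are saved under pics/ and viewed, and the job is handed in when it is done.

```bash
mkdir -p pics
python3 - <<'E'
from cell import env
import cv2
s=env.state();print(s['t'],s['eef_pos'],s['tcp_rot'],s['opening'],env.grasp_offset)
for c in('scene','top'):
    im=env.read_camera(c);cv2.imwrite(f'pics/{c}0.png',im[:,:,::-1])
    for t in('key_red','key_blue','keyhole'):
        print(c,t,[(d['xyz'],round(d['confidence'],2)) for d in env.landmark_of(t,c)])
print(env.state()['t'])
E
```

```text
0.0 [ 272.25809134 -562.30689374  214.04511321] [-3.14045999e+00 -1.36265185e-04  4.50802054e-01] 1.0010465217855364 18.8
scene key_red [([448.5, -176.3, -2.3], 0.91), ([585.4, -260.7, -0.4], 0.86), ([482.3, -286.7, 13.8], 0.78), ([444.2, -101.0, 2.4], 0.76)]
scene key_blue [([437.9, -366.0, 10.3], 0.7)]
scene keyhole [([606.1, -99.8, 78.8], 0.61)]
top key_red [([441.0, -104.2, 3.6], 0.95), ([449.5, -183.7, 0.6], 0.82), ([480.4, -282.6, 9.9], 0.79)]
top key_blue [([432.2, -369.4, 9.1], 0.63)]
top keyhole [([605.0, -105.4, 79.6], 0.79)]
0.4
```

```bash
sleep 8; ls pics
```

```text
scene0.png
top0.png
```

View pics/scene0.png

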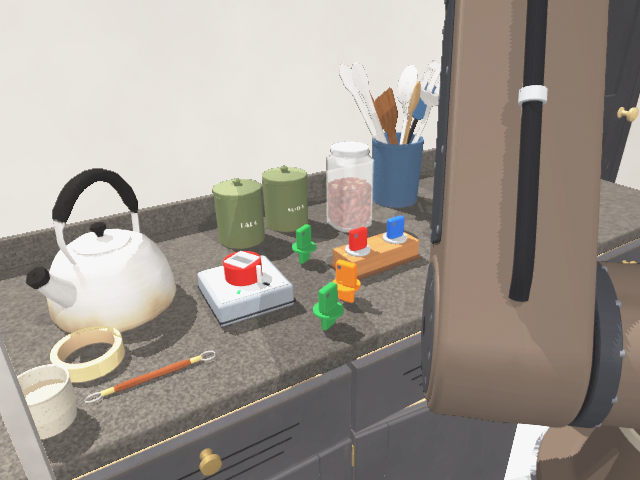

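View pics/top0.png

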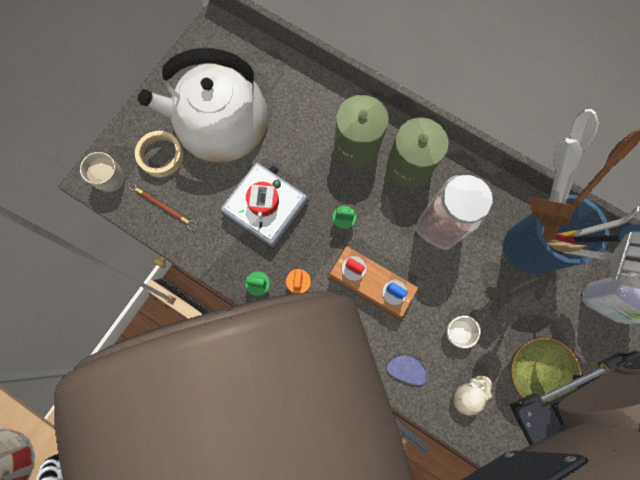

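The scene shows the red key at about (358,240), the blue key at (395,228), and green and orange look-alikes standing free. In the top view the red key is at (355,266), the blue at (397,290) and the barrel at (262,197). I'll zoom in on the top view and measure.

```bash
cat > h.py <<'E'
import numpy as np,cv2
from cell import env
def ray(c,u,v,z):
    m=env.camera_model(c);V=np.array(m['view']);R=V[:3,:3];t=V[:3,3]
    o=-R.T@t;d=R.T@np.array([(u-m['cx'])/m['fx'],(v-m['cy'])/m['fy'],1])
    return o+d*(z-o[2])/d[2]
def proj(c,p):
    m=env.camera_model(c);V=np.array(m['view']);q=V[:3,:3]@np.array(p)+V[:3,3]
    return q[0]/q[2]*m['fx']+m['cx'],q[1]/q[2]*m['fy']+m['cy']
E
python3 - <<'E'
from h import *
im=cv2.imread('pics/top0.png')
a=cv2.resize(im[155:255,212:316],None,fx=3.8,fy=5*0.76,interpolation=cv2.INTER_CUBIC)
b=cv2.resize(im[240:325,320:425],None,fx=3.8,fy=3.8,interpolation=cv2.INTER_CUBIC)
h=max(a.shape[0],b.shape[0]);P=lambda x:cv2.copyMakeBorder(x,0,h-x.shape[0],0,0,cv2.BORDER_CONSTANT)
cv2.imwrite('pics/z0.png',np.hstack([P(a),P(b)]))
hsv=cv2.cvtColor(im,cv2.COLOR_BGR2HSV)
H,S,V=hsv[...,0].astype(int),hsv[...,1],hsv[...,2]
for n,mk,box in(('red',((H<8)|(H>172))&(S>190)&(V>120),(340,375,250,285)),('blue',(abs(H-110)<12)&(S>150)&(V>90),(380,415,275,310)),('barrel',((H<8)|(H>172))&(S>190)&(V>100),(235,295,170,225))):
    m=np.zeros_like(mk);m[box[2]:box[3],box[0]:box[1]]=mk[box[2]:box[3],box[0]:box[1]]
    v,u=np.nonzero(m);r=cv2.minAreaRect(np.c_[u,v].astype(np.float32))
    z=80 if n=='barrel' else 85
    pts=cv2.boxPoints(r);print(n,len(u),u.mean(),v.mean(),r,ray('top',u.mean(),v.mean(),z)[:2],ray('top',*r[0],z)[:2])
    w=np.array([ray('top',*p,z)[:2] for p in pts]);e=np.diff(np.vstack([w,w[:1]]),axis=0);print([ (round(np.hypot(*x)),round(np.degrees(np.arctan2(x[1],x[0])))) for x in e])
m=env.camera_model('top');Vv=np.array(m['view']);print('cam',-Vv[:3,:3].T@Vv[:3,3],m['fx'])
E
```

```text
red 33 355.72727272727275 268.7878787878788 ((353.9000244140625, 267.70001220703125), (15.652474403381348, 4.919349670410156), 26.56505012512207) [ 470.61040771 -286.55737537] [ 472.48200918 -283.12447437]
[(9, -24), (29, -114), (9, 155), (29, 66)]
blue 165 396.4848484848485 290.7030303030303 ((396.3820495605469, 290.9887390136719), (18.867961883544922, 9.751980781555176), 32.0053825378418) [ 433.6681732 -362.16722  ] [ 433.13578951 -361.98399233]
[(18, -31), (34, -120), (18, 149), (34, 60)]
barrel 45 263.5111111111111 208.46666666666667 ((262.7920837402344, 206.42079162597656), (15.920595169067383, 30.149629592895508), 84.2894058227539) [ 579.81648246 -107.21439785] [ 583.83213826 -105.53345278]
[(58, -81), (32, -171), (57, 99), (32, 10)]
cam [ 324.93883833 -220.11177231  916.23344267] 456.0969162235156
```

```bash
sleep 6
```

```text
(no output)
```

View pics/z0.png

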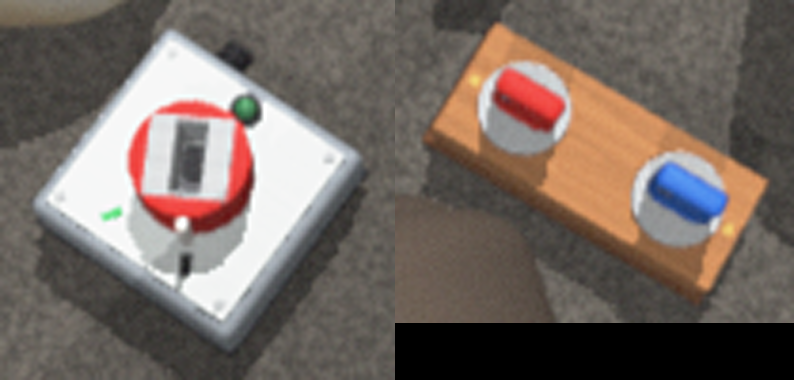

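Run:
```python
from h import *
im=cv2.imread('pics/top0.png')
hsv=cv2.cvtColor(im,cv2.COLOR_BGR2HSV)
H,S,V=hsv[...,0].astype(int),hsv[...,1],hsv[...,2]
def sub(mk,box):
    m=np.zeros(mk.shape,np.uint8);m[box[2]:box[3],box[0]:box[1]]=mk[box[2]:box[3],box[0]:box[1]];return m
# collars: grey/white or key colour, not wood
wood=(abs(H-11)<7)&(S>90)&(S<215)
for n,b,g in(('red',(341,372,254,284),((H<8)|(H>172))&(S>150)),('blue',(382,413,277,308),(abs(H-110)<14)&(S>120))):
    col=(S<70)&(V>100)
    m=sub(col|g,b);cs,_=cv2.findContours(m,cv2.RETR_EXTERNAL,cv2.CHAIN_APPROX_NONE);c=max(cs,key=cv2.contourArea)
    e=cv2.fitEllipse(cv2.convexHull(c));print(n,'collar',e,ray('top',*e[0],45)[:2])
    mg=sub(g,b);v,u=np.nonzero(mg);r=cv2.minAreaRect(np.c_[u,v].astype(np.float32));print('  grip',len(u),r,ray('top',u.mean(),v.mean(),75)[:2])
# wireframe test: overlay models
def key(im,x,y,a,z0):
    ca,sa=np.cos(a),np.sin(a);S=lambda p:tuple(int(round((q+.5)*s)) for q,s in zip(p,(F,F)))
    for z,pts in((75,[(18,7),(-18,7),(-18,-7),(18,-7)]),(35,[(24*np.cos(t),24*np.sin(t)) for t in np.linspace(0,6.28,40)])):
        P=[((proj('top',(x+ca*p-sa*q,y+sa*p+ca*q,z0+z)))) for p,q in pts]
        cv2.polylines(im,[np.array([[ (u-ox+.5)*F,(v-oy+.5)*F] for u,v in P]).round().astype(int)],True,(0,255,255),1)
F=7
ox,oy=330,245;z=cv2.resize(im[245:320,330:425],None,fx=F,fy=F,interpolation=cv2.INTER_CUBIC)
key(z,481,-285,np.radians(61),10);key(z,436,-366,np.radians(61),10);cv2.imwrite('pics/ov1.png',z)
ox,oy=212,155;z=cv2.resize(im[155:245,212:312],None,fx=F,fy=F,interpolation=cv2.INTER_CUBIC)
cx,cy,a=605.5,-103,np.radians(0)
def poly(pts,zz,col=(0,255,255)):
    ca,sa=np.cos(a),np.sin(a)
    P=[proj('top',(cx+ca*p-sa*q,cy+sa*p+ca*q,zz)) for p,q in pts]
    cv2.polylines(z,[np.array([[ (u-ox+.5)*F,(v-oy+.5)*F] for u,v in P]).round().astype(int)],True,col,1)
poly([(32*np.cos(t),32*np.sin(t)) for t in np.linspace(0,6.28,60)],80)
poly([(19,8),(-19,8),(-19,-8),(19,-8)],80)
cv2.imwrite('pics/ov2.png',z[:600])
```

```text
red collar ((353.60784912109375, 268.143798828125), (24.47614097595215, 24.733722686767578), 55.41183853149414) [ 478.68412582 -285.61749634]
  grip 163 ((354.25, 266.25), (17.835853576660156, 9.775419235229492), 30.963756561279297) [ 477.06864929 -285.15742701]
blue collar ((394.2516174316406, 292.02301025390625), (24.691621780395508, 25.289892196655273), 103.97087860107422) [ 436.16157912 -364.75129263]
  grip 191 ((396.3461608886719, 290.7691955566406), (19.225383758544922, 10.418915748596191), 29.744882583618164) [ 435.14208138 -363.43299595]
```

```bash
sleep 6
```

```text
(no output)
```

View pics/ov1.png

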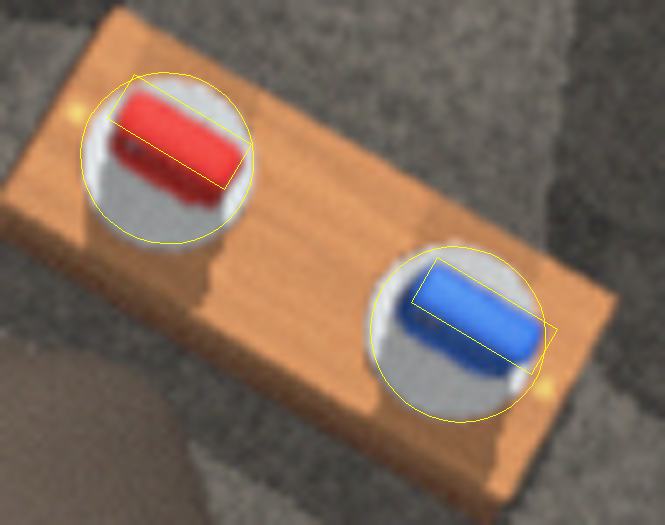

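View pics/ov2.png

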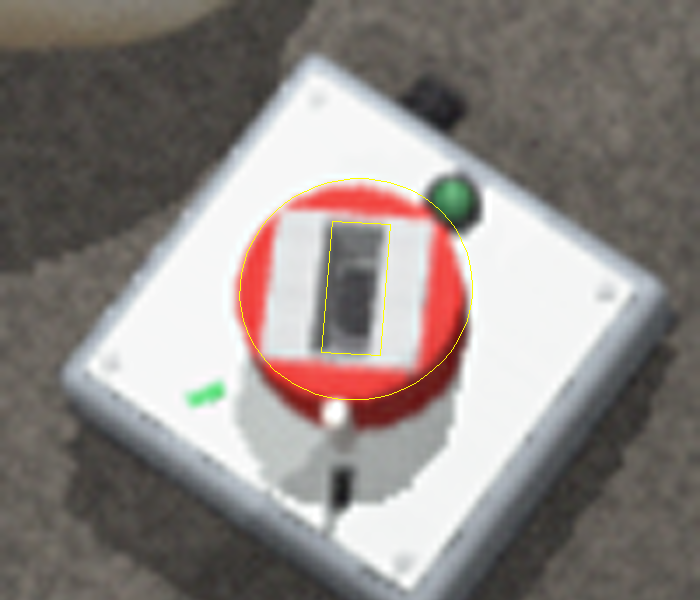

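Run:
```python
from h import *
for n,(u,v),z in(('kettle lid',(208,84),150),('kettle near',(235,158),70),('handle r',(252,80),200),('handle l',(165,80),200),('canister1',(362,117),110),('can1 near',(355,165),90),('can2',(418,140),110),('jar',(468,195),150),('kilnW',(262,197),80)):
    print(n,ray('top',u,v,z).round())
# measured slot
f=lambda x,y:((x/7)-.5+212,(y/7)-.5+155)
C=[(334,222),(388,224),(370,362),(316,357)]
W=np.array([ray('top',*f(*c),80)[:2] for c in C]);print(W,W.mean(0))
C=[(280,212),(434,222),(416,370),(262,360)]
W=np.array([ray('top',*f(*c),80)[:2] for c in C]);print(W,W.mean(0),np.degrees(np.arctan2(*(W[0]-W[3])[::-1])),np.degrees(np.arctan2(*(W[1]-W[2])[::-1])))
t=np.array([478.5,-285.3]);s=env.state();d=t-s['eef_pos'][:2];y=s['tcp_rot'][2]
print('tool shift/400:',np.array([d@[np.cos(y),np.sin(y)],d@[np.sin(y),-np.cos(y)]])/400,(s['eef_pos'][2]-130)/400)
```

```text
kettle lid [796.   5. 150.]
kettle near [685. -41.  70.]
handle r [777. -86. 200.]
handle l [769.  67. 200.]
canister1 [ 765. -288.  110.]
can1 near [ 673. -279.   90.]
can2 [ 722. -397.  110.]
jar [ 601. -476.  150.]
kilnW [ 603. -103.   80.]
[[ 624.29036414  -95.54681491]
 [ 624.44685314 -110.49508542]
 [ 584.39242154 -108.49506028]
 [ 585.09243353  -93.63311576]] [ 604.55551809 -102.04251909]
[[ 626.46710017  -80.40823077]
 [ 625.65998431 -123.15211986]
 [ 582.72909962 -121.22502677]
 [ 583.50804372  -78.95113204]] [ 604.59105696 -100.93412736] -1.942631459693613 -2.5701830134225556
tool shift/400: [ 0.7659459 -0.3992368] 0.21140272751538988
```

```bash
python3 -m pendant '[0.109,-0.057,0,0,-1, 0.109,-0.057,0,0,-1, 0.109,-0.057,0,0,-1, 0.109,-0.057,0,0,-1, 0.109,-0.057,0,0,-1, 0.109,-0.057,0,0,-1, 0.112,-0.057,0,0,-1, 0,0,0.05,-0.05,-1, 0,0,0.05,-0.05,-1, 0,0,0.05,-0.05,-1]'
python3 -m pendant '[0,0,0.05,-0.05,-1, 0,0,0,0,-1, 0,0,0,0,-1]'
python3 - <<'E'
from h import *
s=env.state();print(s['t'],s['eef_pos'],np.degrees(s['tcp_rot']),s['ft_force'])
for c in('scene','top'):
    cv2.imwrite(f'pics/{c}1.png',env.read_camera(c)[:,:,::-1])
E
```

```text
t: 1.65
eef_pos: [478.7, -285.2, 154.1]
tcp_rot: [3.141, 0.0, 0.928]
ft_force: [0.6, 0.7, 0.2]
opening: 1.0
t: 2.02
eef_pos: [478.9, -285.6, 135.3]
tcp_rot: [3.141, 0.0, 1.076]
ft_force: [-0.0, -0.6, 0.1]
opening: 1.003
2.025 [ 478.86660777 -285.64437035  135.338998  ] [1.79950950e+02 1.09555890e-02 6.16311417e+01] [-0.02597707 -0.6061977   0.06601112]
```

```bash
sleep 15
```

```text
(no output)
```

View pics/scene1.png

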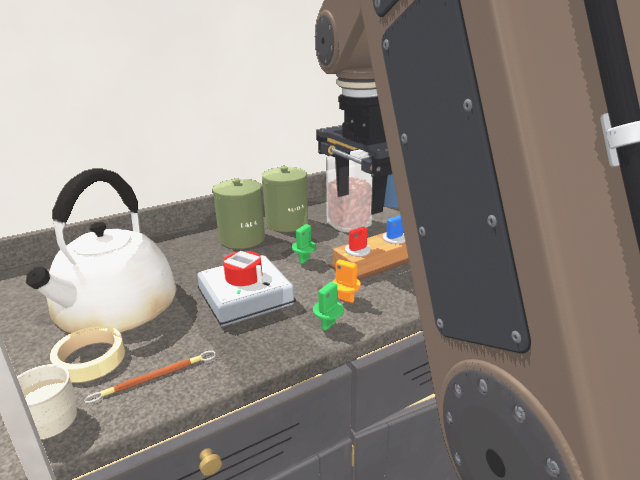

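View pics/top1.png

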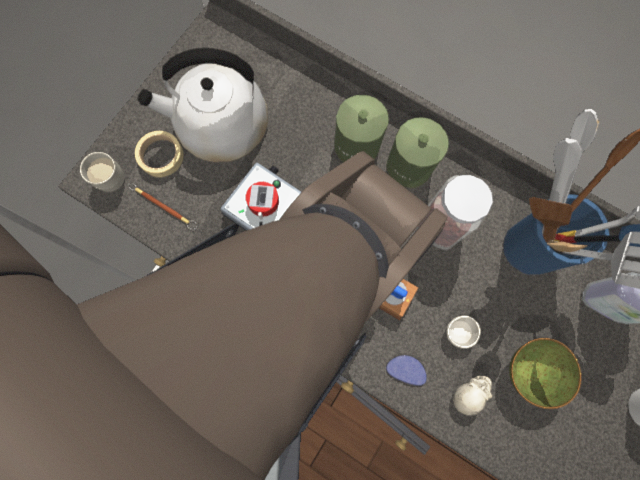

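The gripper (fingers at about (343,195) and (378,212) in the scene picture) straddles the red key at (358,240). I'll descend, then close.

```bash
python3 -m pendant '[0,0,0.07,0,-1, 0,0,0.07,0,-1, 0,0,0.06,0,-1, 0,0,0.01,0,-1, 0,0,0,0,-1]'
python3 -m pendant '[0,0,0,0,1, 0,0,0,0,1, 0,0,0,0,1, 0,0,0,0,1, 0,0,0,0,1, 0,0,0,0,1]'
python3 - <<'E'
from h import *
s=env.state();print(s['t'],s['eef_pos'],np.degrees(s['tcp_rot']),s['ft_force'],s['moment'],s['opening'])
im=env.read_camera('scene');cv2.imwrite('pics/s2.png',cv2.resize(im[130:330,180:440,::-1],None,fx=3,fy=3))
E
```

```text
t: 2.75
eef_pos: [478.9, -285.7, 51.4]
tcp_rot: [3.141, 0.0, 1.078]
ft_force: [0.4, 0.2, -0.6]
opening: 1.004
t: 3.5
eef_pos: [478.6, -285.4, 50.6]
tcp_rot: [3.142, 0.0, 1.079]
ft_force: [-0.1, 0.8, 0.6]
opening: 0.423
3.5 [ 478.57988552 -285.42256883   50.63048556] [1.79998678e+02 3.46522939e-03 6.18276998e+01] [-0.09634968  0.82085252  0.5972673 ] [ 0.01533739 -0.06962307  0.01497339] 0.4230850379660613
```

```bash
sleep 15
```

```text
(no output)
```

View pics/s2.png

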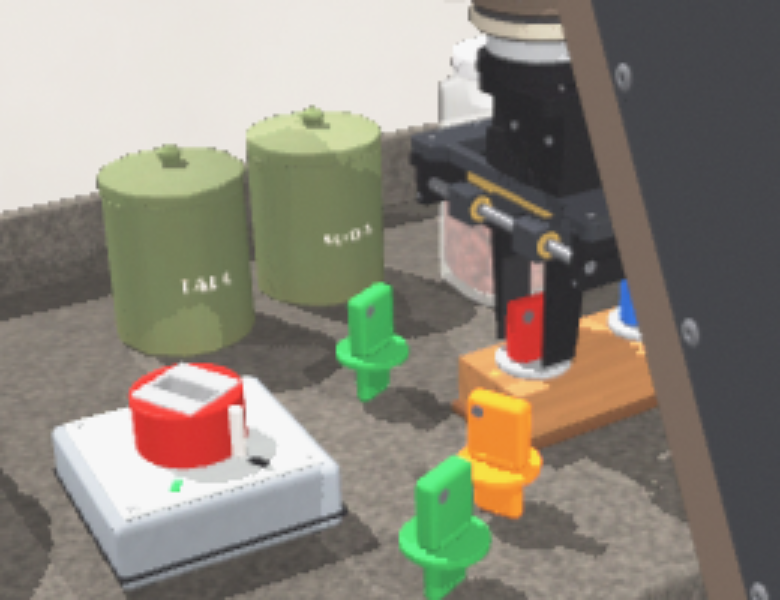

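The fingers are around the red grip and still closing.

```bash
python3 -m pendant '[0,0,0,0,1, 0,0,0,0,1, 0,0,0,0,1, 0,0,0,0,1, 0,0,0,0,1]'
python3 -m pendant '[0,0,0,0,1, 0,0,0,0,1]'
```

```text
t: 4.18
eef_pos: [478.6, -285.5, 50.7]
tcp_rot: [3.141, 0.0, 1.079]
ft_force: [-0.1, -0.4, -1.1]
opening: 0.147
t: 4.42
eef_pos: [478.6, -285.5, 50.6]
tcp_rot: [3.142, 0.0, 1.079]
ft_force: [0.5, -0.2, -1.3]
opening: 0.146
```

```bash
python3 -m pendant '[0,0,-0.05,0,1, 0,0,-0.075,0,1, 0,0,-0.075,0,1, 0,0,-0.075,0,1, 0.1,0.01,0,0,1, 0.12,0.013,0,0,1, 0.12,0.013,0,0,1, 0.12,0.013,0,0,1, 0.094,0.011,0,0,1, 0,0,0,0,1]'
python3 -m pendant '[0,0,0,-0.0535,1, 0,0,0,-0.0535,1, 0,0,0,-0.0535,1, 0,0,0,-0.0535,1, 0,0,0,-0.0535,1, 0,0,0,-0.0535,1]'
python3 -m pendant '[0,0,0,-0.0535,1, 0,0,0,-0.0535,1, 0,0,0,-0.0535,1, 0,0,0,-0.0535,1, 0,0,0,-0.0535,1, 0,0,0,-0.0535,1, 0,0,0,0,1]'
python3 - <<'E'
from h import *
s=env.state();print(s['t'],s['eef_pos'],np.degrees(s['tcp_rot']),s['joints'],s['ft_force'],s['moment'],s['opening'])
im=env.read_camera('scene');cv2.imwrite('pics/s3.png',cv2.resize(im[130:330,150:410,::-1],None,fx=3,fy=3))
im=env.read_camera('top');cv2.imwrite('pics/t3.png',im[:,:,::-1])
E
```

```text
t: 5.68
eef_pos: [605.1, -99.3, 160.3]
tcp_rot: [-3.141, -0.0, 1.082]
ft_force: [-1.0, -1.0, -1.6]
opening: 0.146
t: 6.42
eef_pos: [603.6, -102.4, 160.5]
tcp_rot: [-3.141, -0.0, 2.092]
ft_force: [0.4, -0.9, -0.3]
opening: 0.147
t: 7.3
eef_pos: [603.8, -102.2, 160.6]
tcp_rot: [-3.142, -0.0, 3.094]
ft_force: [0.3, 0.7, -1.0]
opening: 0.143
7.3 [ 603.77754532 -102.20143444  160.572283  ] [-1.79995652e+02 -2.56419082e-02  1.77278456e+02] [-2.75426562e-01  5.29879474e-01  1.65033186e+00 -2.13414780e-04
  9.61800143e-01 -1.79860088e+00] [ 0.28154397  0.72508676 -0.98698867] [ 0.12731604 -0.15727207 -0.01814411] 0.1434534375121079
```

```bash
sleep 20
```

```text
(no output)
```

View pics/s3.png

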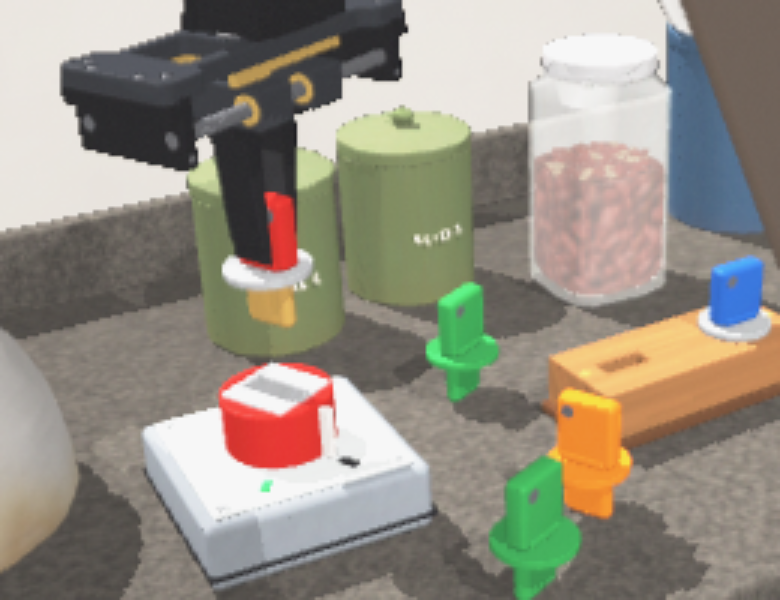

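View pics/t3.png

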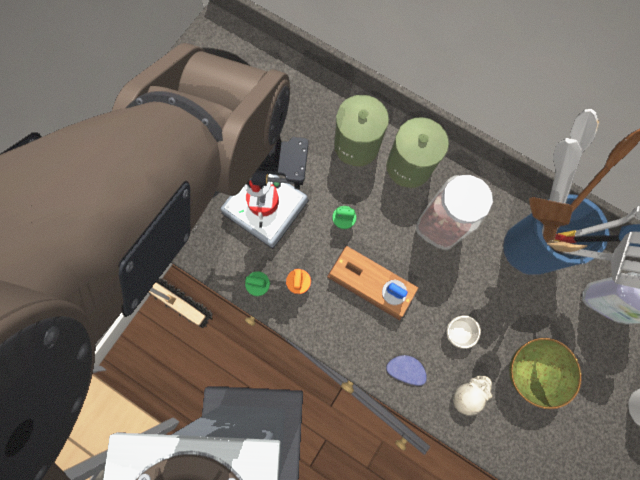

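The red key is held upright over the barrel (blade at (270,305), barrel (275,395) in the zoomed picture). Its slot in the rest is empty, and the blue key is undisturbed. I'll go lower and compare blade and slot.

```bash
python3 -m pendant '[0,0,0.04,0,1, 0,0,0.04,0,1, 0,0,0,0,1]'
python3 - <<'E'
from h import *
s=env.state();p=s['eef_pos'];print(s['t'],p,np.degrees(s['tcp_rot']))
im=env.read_camera('scene');it=env.read_camera('top')
F=8;ox,oy=205,200;z=cv2.resize(im[200:290,205:305,::-1],None,fx=F,fy=F,interpolation=cv2.INTER_CUBIC)
cv2.imwrite('pics/s4raw.png',z[:600])
def poly(pts,c,a,zz,col):
    ca,sa=np.cos(a),np.sin(a)
    P=[proj('scene',(c[0]+ca*x-sa*y,c[1]+sa*x+ca*y,zz)) for x,y in pts]
    cv2.polylines(z,[np.array([[(u-ox+.5)*F,(v-oy+.5)*F] for u,v in P]).round().astype(int)],True,col,1)
circ=lambda r:[(r*np.cos(t),r*np.sin(t)) for t in np.linspace(0,6.28,60)]
rect=lambda a,b:[(a,b),(-a,b),(-a,-b),(a,-b)]
h=(604.5,-101.7);a=np.radians(-2.5)
poly(circ(32),h,a,80,(0,255,0));poly(rect(19,8),h,a,80,(0,255,0))
zo=p[2]-40.6;k=p[:2];b=s['tcp_rot'][2]
poly(circ(24),k,b,zo+35,(255,0,255));poly(rect(15,5),k,b,zo+5,(255,0,255));poly(rect(18,7),k,b,zo+75,(255,0,255))
cv2.imwrite('pics/s4.png',z[:600])
cv2.imwrite('pics/t4.png',cv2.resize(it[150:240,212:312,::-1],None,fx=6,fy=6,interpolation=cv2.INTER_CUBIC))
E
```

```text
t: 7.78
eef_pos: [603.5, -101.2, 126.6]
tcp_rot: [3.141, -0.003, 3.095]
ft_force: [0.1, 0.3, -0.4]
opening: 0.146
7.775 [ 603.54850775 -101.16550263  126.59403068] [179.96197901  -0.18616354 177.35838688]
```

```bash
sleep 10
```

```text
(no output)
```

View pics/s4.png

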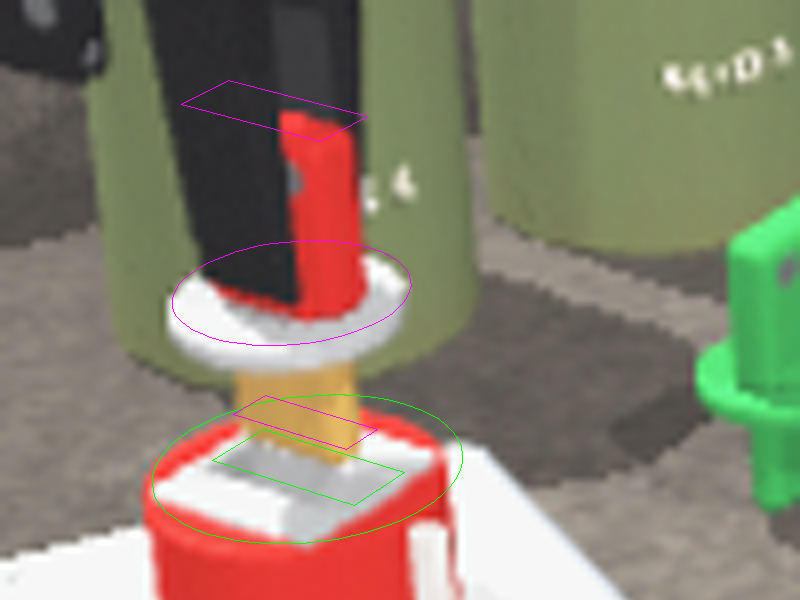

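View pics/t4.png

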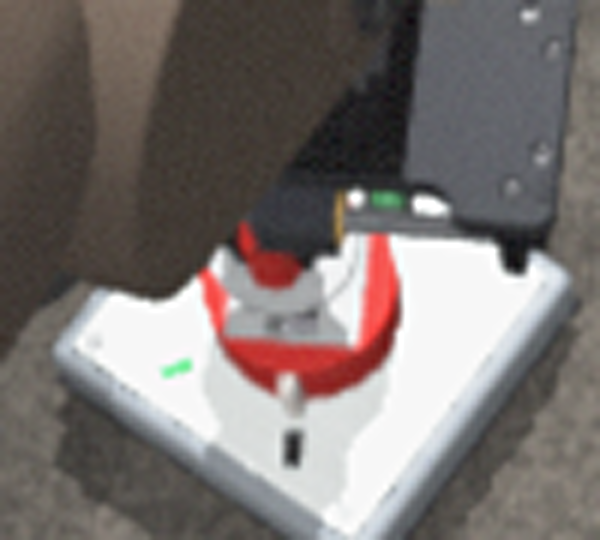

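Run:
```python
from h import *
im=cv2.imread('pics/scene0.png');im4=None
for e in np.eye(3): print(e,np.round(8*(np.array(proj('scene',np.array([604.5,-101.7,80])+e*5))-np.array(proj('scene',[604.5,-101.7,80])))/5,2))
F=12;ox,oy=212,240
z=cv2.resize(im[240:290,212:275],None,fx=F,fy=F,interpolation=cv2.INTER_CUBIC)
def poly(pts,c,a,zz,col):
    ca,sa=np.cos(a),np.sin(a)
    P=[proj('scene',(c[0]+ca*x-sa*y,c[1]+sa*x+ca*y,zz)) for x,y in pts]
    cv2.polylines(z,[np.array([[(u-ox+.5)*F,(v-oy+.5)*F] for u,v in P]).round().astype(int)],True,col,1)
circ=lambda r:[(r*np.cos(t),r*np.sin(t)) for t in np.linspace(0,6.28,60)]
rect=lambda a,b:[(a,b),(-a,b),(-a,-b),(a,-b)]
for h,col in(((604.5,-101.7),(0,255,0)),((602,-101.7),(255,0,0))):
    a=np.radians(-2.5);poly(circ(32),h,a,80,col);poly(rect(19,8),h,a,80,col)
cv2.imwrite('pics/s5.png',z)
```

```text
[1. 0. 0.] [-3.84 -1.08]
[0. 1. 0.] [-2.97  2.07]
[0. 0. 1.] [-0.43 -4.23]
```

```bash
sleep 5
```

```text
(no output)
```

View pics/s5.png

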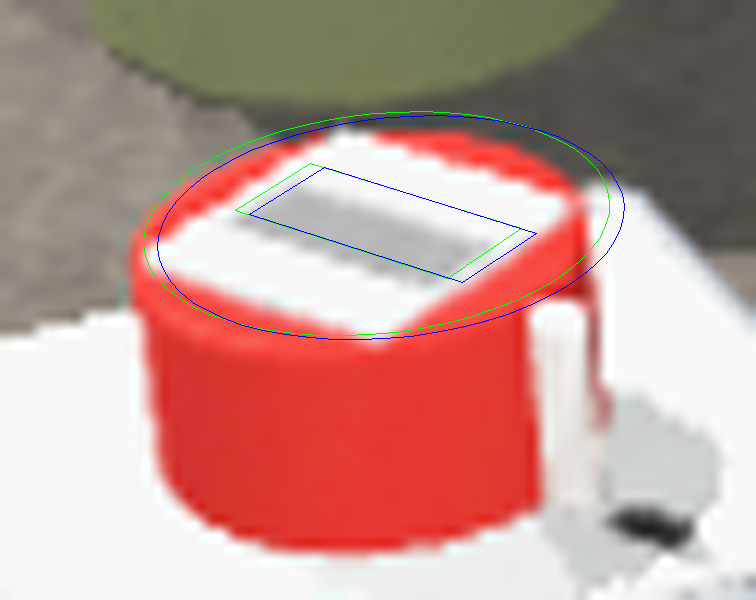

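View pics/s4raw.png

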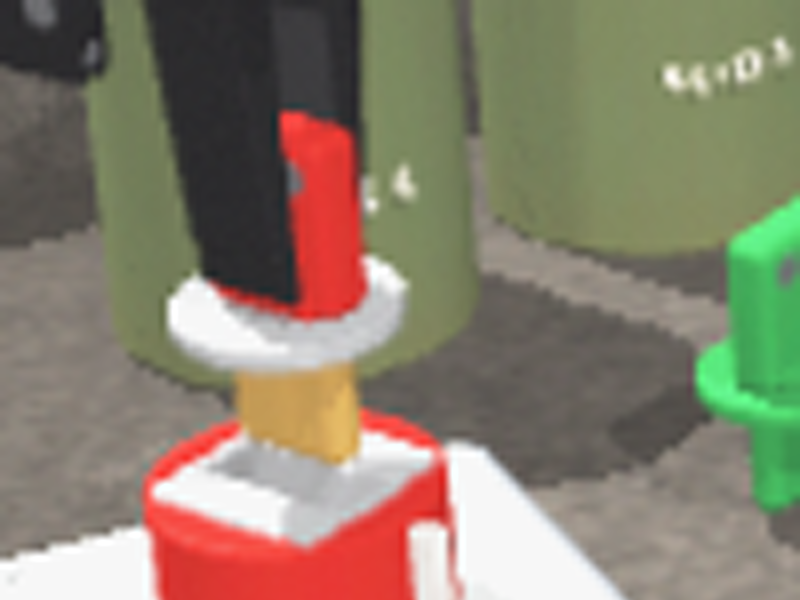

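The overlays put the hole a couple of mm or less from where the key hangs, mostly towards +y. That is within the ±3 mm play. I'll nudge 1.2 mm and lower it in stages, watching the force.

```bash
python3 -m pendant '[-0.002,0.003,0,0,1, 0,0,0.01,0,1, 0,0,0.015,0,1, 0,0,0.015,0,1, 0,0,0,0,1]'
python3 - <<'E'
from h import *
s=env.state();print(s['t'],s['eef_pos'],s['ft_force'],s['moment'],s['opening'])
im=env.read_camera('scene')
cv2.imwrite('pics/s6.png',cv2.resize(im[200:290,205:305,::-1],None,fx=6,fy=6,interpolation=cv2.INTER_CUBIC))
E
```

```text
t: 8.5
eef_pos: [604.9, -100.2, 112.0]
tcp_rot: [3.141, -0.001, 3.096]
ft_force: [-1.1, 0.8, -0.4]
opening: 0.148
8.5 [ 604.94811122 -100.20659112  111.95170064] [-1.11324062  0.75346304 -0.39342125] [ 0.1020487  -0.09773406 -0.00897997] 0.14773164257594637
```

```bash
sleep 7
```

```text
(no output)
```

View pics/s6.png

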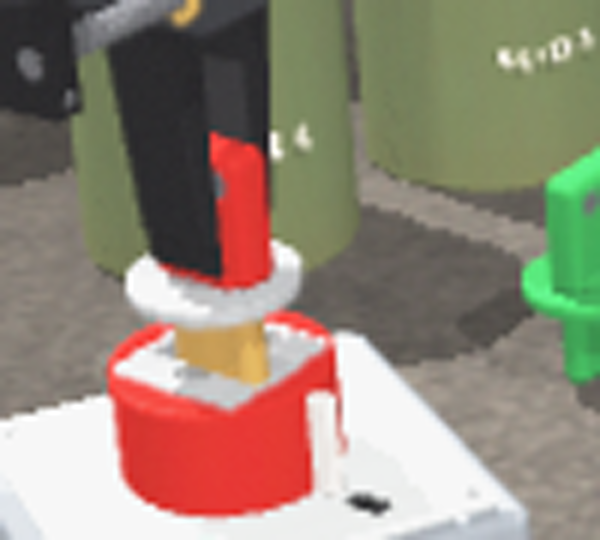

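The blade is entering the slot (blade at (220,355)) with no contact force. I'll keep lowering.

```bash
python3 -m pendant '[0,0,0.015,0,1, 0,0,0.015,0,1, 0,0,0.015,0,1, 0,0,0,0,1]'
python3 -m pendant '[0,0,0.005,0,1, 0,0,0.003,0,1, 0,0,0,0,1]'
```

```text
t: 9.05
eef_pos: [605.0, -100.2, 94.0]
tcp_rot: [3.141, -0.001, 3.096]
ft_force: [0.1, -0.6, -0.7]
opening: 0.147
t: 9.43
eef_pos: [605.2, -100.3, 91.4]
tcp_rot: [-3.142, 0.0, 3.096]
ft_force: [-1.1, 0.1, -1.0]
opening: 0.145
```

```bash
python3 -m pendant '[0,0,0.002,0,1, 0,0,0,0,1]'
python3 -m pendant '[0,0,0.001,0,1, 0,0,0,0,1]'
```

```text
t: 9.68
eef_pos: [605.2, -100.3, 90.7]
tcp_rot: [-3.141, 0.0, 3.096]
ft_force: [-0.3, 0.1, -0.7]
opening: 0.146
t: 9.93
eef_pos: [605.3, -100.3, 90.6]
tcp_rot: [-3.141, 0.0, 3.096]
ft_force: [-1.0, 1.1, 5.0]
opening: 0.147
```

It is seated: the collar is at the expected height with a 5 N upward reaction. Next I turn it clockwise.

```bash
python3 -m pendant '[0,0,0,0.03,1, 0,0,0,0.03,1, 0,0,0,0.03,1, 0,0,0,0.03,1, 0,0,0,0,1]'
python3 - <<'E'
from h import *
s=env.state();print(s['t'],s['eef_pos'],np.degrees(s['tcp_rot']),s['ft_force'],s['moment'],s['opening'])
im=env.read_camera('scene')
cv2.imwrite('pics/s7.png',cv2.resize(im[200:290,205:305,::-1],None,fx=6,fy=6,interpolation=cv2.INTER_CUBIC))
E
```

```text
t: 10.55
eef_pos: [605.5, -100.5, 90.6]
tcp_rot: [-3.141, 0.001, 2.72]
ft_force: [-1.6, -1.4, 5.5]
opening: 0.148
10.55 [ 605.45104963 -100.5175697    90.61336775] [-1.79991928e+02  5.47553042e-02  1.55820495e+02] [-1.55042408 -1.41719983  5.48090746] [-0.25396204  0.07460472 -0.01191993] 0.14831804891986688
```

```bash
sleep 7
```

```text
(no output)
```

View pics/s7.png

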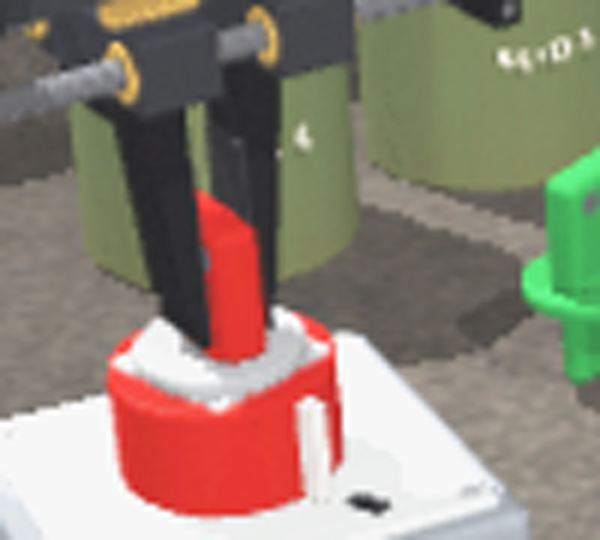

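The collar lies on the barrel and the pointer (314,450) has started to follow. I'll keep turning.

```bash
python3 -m pendant '[0,0,0,0.04,1, 0,0,0,0.04,1, 0,0,0,0.04,1, 0,0,0,0.04,1, 0,0,0,0.04,1, 0,0,0,0,1]'
python3 - <<'E'
from h import *
s=env.state();print(s['t'],np.degrees(s['tcp_rot']),s['ft_force'],s['moment'],s['joints'][5])
E
python3 -m pendant '[0,0,0,0.02,1, 0,0,0,0.02,1, 0,0,0,0,1]'
python3 - <<'E'
from h import *
s=env.state();print(s['t'],np.degrees(s['tcp_rot']),s['ft_force'],s['moment'],s['joints'][5])
im=env.read_camera('scene')
cv2.imwrite('pics/s8.png',cv2.resize(im[200:290,205:305,::-1],None,fx=6,fy=6,interpolation=cv2.INTER_CUBIC))
im=env.read_camera('top')
cv2.imwrite('pics/t8.png',cv2.resize(im[150:240,212:312,::-1],None,fx=6,fy=6,interpolation=cv2.INTER_CUBIC))
E
```

```text
t: 11.35
eef_pos: [605.6, -100.4, 90.6]
tcp_rot: [3.141, 0.001, 2.091]
ft_force: [0.5, -0.9, 5.7]
opening: 0.143
11.35 [1.79960409e+02 4.73999161e-02 1.19827468e+02] [ 0.47565715 -0.91558192  5.74747242] [-0.19095127  0.00150036 -0.06562301] -0.7923243902887722
t: 11.72
eef_pos: [605.6, -100.4, 90.6]
tcp_rot: [3.141, 0.001, 1.967]
ft_force: [-0.3, -0.9, 5.3]
opening: 0.145
11.725 [1.79949273e+02 4.38130378e-02 1.12688457e+02] [-0.33541063 -0.88623812  5.29710755] [-0.14104825 -0.05903251 -0.03923604] -0.6677081159271239
```

```bash
sleep 10
```

```text
(no output)
```

View pics/s8.png

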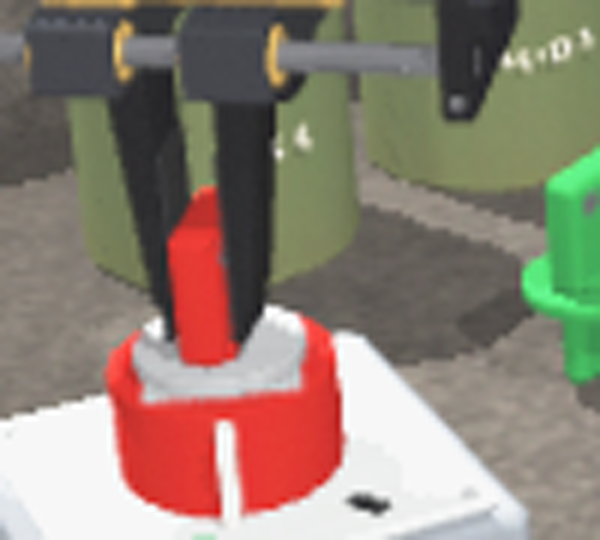

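View pics/t8.png

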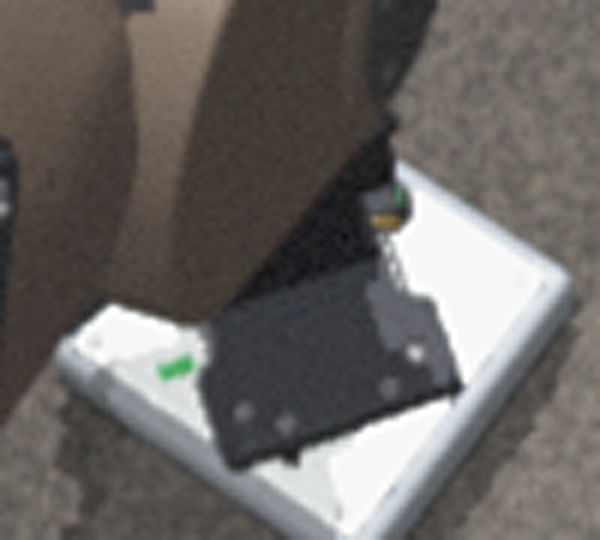

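The pointer at (230,470) is nearing the green mark (205,537). I'll go in small steps until the stop is felt.

```bash
for i in 1; do python3 -m pendant '[0,0,0,0.02,1, 0,0,0,0.01,1, 0,0,0,0,1]'; python3 -c "
from h import *
s=env.state();print(np.degrees(s['tcp_rot'][2]),s['ft_force'],s['moment'])"; done
python3 -m pendant '[0,0,0,0.01,1, 0,0,0,0.01,1, 0,0,0,0,1]'; python3 -c "
from h import *
s=env.state();print(np.degrees(s['tcp_rot'][2]),s['ft_force'],s['moment'])"
```

```text
t: 12.2
eef_pos: [605.7, -100.3, 90.6]
tcp_rot: [3.141, 0.001, 1.873]
ft_force: [0.6, -0.3, 5.2]
opening: 0.145
107.31263327283156 [ 0.62183885 -0.28801094  5.23119642] [-0.06800788 -0.03803689 -0.08681254]
t: 12.58
eef_pos: [605.7, -100.3, 90.6]
tcp_rot: [3.14, 0.001, 1.81]
ft_force: [0.1, -0.4, 4.9]
opening: 0.149
103.71161451180569 [ 0.11018632 -0.35038495  4.93486712] [-0.06029549 -0.11572926  0.03341124]
```

```bash
python3 -m pendant '[0,0,0,0.01,1, 0,0,0,0.01,1, 0,0,0,0,1]'; python3 -c "
from h import *
s=env.state();print(np.degrees(s['tcp_rot'][2]),s['ft_force'],s['moment'])"
python3 -m pendant '[0,0,0,0.01,1, 0,0,0,0,1]'; python3 -c "
from h import *
s=env.state();print(np.degrees(s['tcp_rot'][2]),s['ft_force'],s['moment'])
im=env.read_camera('scene')
cv2.imwrite('pics/s9.png',cv2.resize(im[200:290,205:305,::-1],None,fx=6,fy=6,interpolation=cv2.INTER_CUBIC))"
```

```text
t: 12.95
eef_pos: [605.4, -100.3, 90.6]
tcp_rot: [3.141, 0.0, 1.747]
ft_force: [-0.6, -0.0, 6.2]
opening: 0.146
100.11759363294752 [-0.63852612 -0.01219241  6.19347856] [-0.0658741   0.11583289 -0.05789112]
t: 13.2
eef_pos: [605.3, -100.2, 90.6]
tcp_rot: [3.141, 0.001, 1.717]
ft_force: [-1.3, 0.2, 6.6]
opening: 0.15
98.38246390500466 [-1.27867537  0.19410846  6.57348858] [0.02706187 0.13453631 0.5653096 ]
```

```bash
sleep 10
```

```text
(no output)
```

View pics/s9.png

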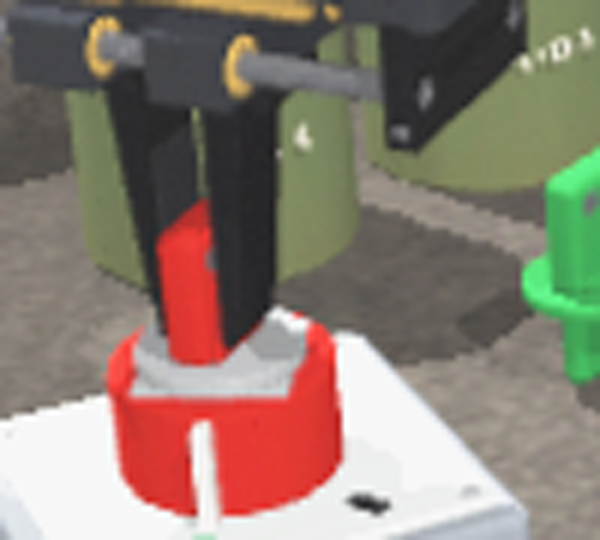

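Moment jumped to 0.57 N m, and the pointer at (205,530) is on the green mark. One more small turn should confirm the stop.

```bash
python3 -m pendant '[0,0,0,0.008,1, 0,0,0,0,1]'; python3 -c "
from h import *
s=env.state();print(np.degrees(s['tcp_rot'][2]),s['ft_force'],s['moment'])"
```

```text
t: 13.5
eef_pos: [605.3, -100.2, 90.6]
tcp_rot: [3.141, 0.001, 1.693]
ft_force: [-1.0, -0.6, 7.0]
opening: 0.147
96.97503746397499 [-1.04127656 -0.57096476  7.0265596 ] [0.03605871 0.14822866 0.77716185]
```

It is at the stop (moment 0.78 N m and rising). I'll relieve the twist slightly, open the gripper and rise.

```bash
python3 -m pendant '[0,0,0,-0.01,1, 0,0,0,0,1]'
python3 -m pendant '[0,0,0,0,0, 0,0,0,0,0, 0,0,0,0,0, 0,0,0,0,0, 0,0,0,0,0, 0,0,0,0,0]'
python3 -m pendant '[0,0,-0.03,0,0, 0,0,-0.06,0,0, 0,0,-0.1,0,0, 0,0,-0.1,0,0, 0,0,0,0,0]'
python3 - <<'E'
from h import *
s=env.state();print(s['t'],s['eef_pos'],np.degrees(s['tcp_rot']),s['ft_force'],s['opening'])
im=env.read_camera('scene')
cv2.imwrite('pics/s10.png',cv2.resize(im[130:330,150:410,::-1],None,fx=3,fy=3,interpolation=cv2.INTER_CUBIC))
im=env.read_camera('top');cv2.imwrite('pics/t10.png',im[:,:,::-1])
E
```

```text
t: 13.75
eef_pos: [605.3, -100.2, 90.6]
tcp_rot: [3.141, 0.0, 1.724]
ft_force: [-2.3, -0.2, 6.0]
opening: 0.147
t: 14.5
eef_pos: [605.2, -100.2, 90.2]
tcp_rot: [3.142, 0.0, 1.72]
ft_force: [-0.6, -0.0, 0.2]
opening: 0.499
t: 15.12
eef_pos: [606.3, -100.5, 210.1]
tcp_rot: [3.136, 0.003, 1.72]
ft_force: [-0.1, 0.2, -0.4]
opening: 0.499
15.125 [ 606.31252332 -100.49734781  210.08047018] [1.79678489e+02 1.47328825e-01 9.85530236e+01] [-0.11294209  0.20930566 -0.41498053] 0.49880842479163584
```

```bash
sleep 15
```

```text
(no output)
```

View pics/s10.png

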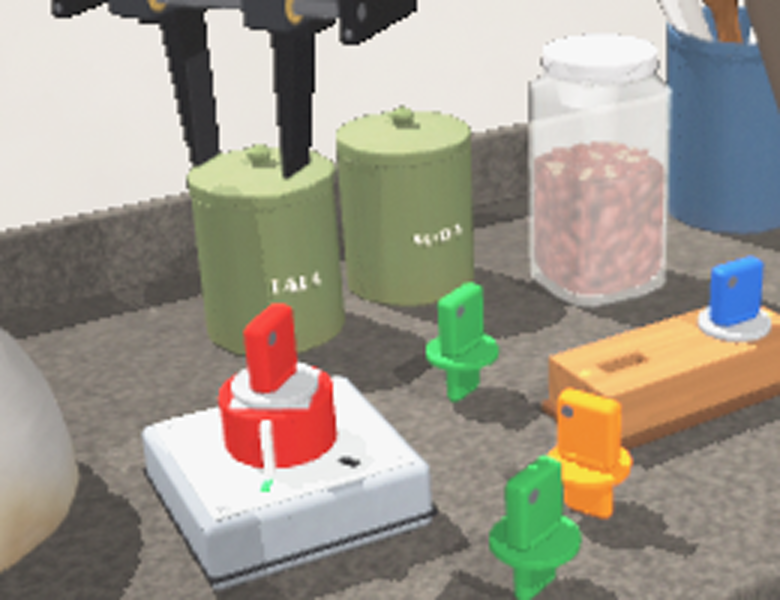

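View pics/t10.png

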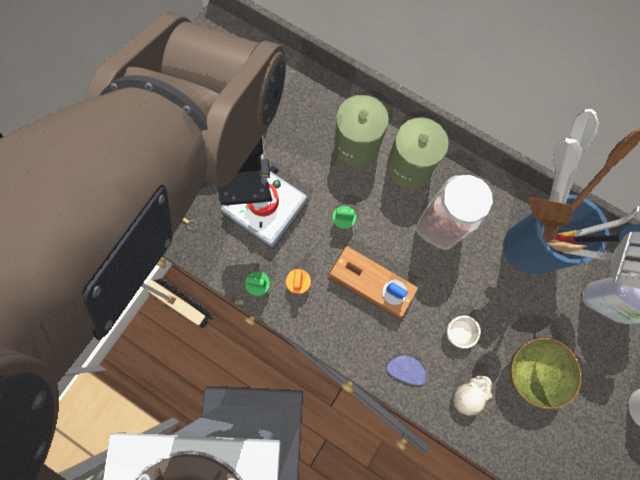

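In the zoomed scene picture the red key stands in the barrel with its collar down (270,385), and the pointer's foot (267,485) is on the green mark. The blue key (735,300) is still in the rest, and the gripper is well clear. I'll hand the job in.

```bash
python3 -c "
from cell import env
s=env.state();print(s['t'],s['eef_pos'],s['ft_force'])
print(env.job_done())"
```

```text
15.225 [ 605.0414022  -100.17569354  206.60131344] [-0.59544027 -0.34878673 -0.71814456]
the job is handed in; nothing more can be done
None
```

I took the red key out of the rest and lowered it into the keyhole with the switch still off. I then turned it about 80° clockwise to the hard stop, let go and lifted the gripper clear. The job was handed in at 15.2 s.

- **Seating:** the key was fully down before the turn. The collar was at the expected height and pressed back with about 5 N.
- **Stop:** the turning moment rose from near zero to about 0.57 and then 0.78 N m, which is well above the switch friction. I turned back about 2° to relieve the twist before opening the gripper, well within the 17° play.
- **Last pictures:** the scene view shows the key standing in the barrel with its collar down, and the pointer on the green mark. The blue key and the green and orange look-alikes appear undisturbed. The top view was partly blocked by the gripper, so the pointer check rests on the scene camera alone.
- **Disagreement:** the two cameras differed by about 2–3 mm on where the hole was. I aimed between them, and the blade went in without measurable contact force.

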